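# Load the paint-jar mixer with a twist-locked tower

### The job

Get the paint mixer ready: twist the black lid off the mixer's stud and take it off, then build one tower on the stud from all the coloured square jars standing on the table (in any order), pushing each fully down and locking it with a quarter turn clockwise, and lock the black lid on top in the same way. Only then turn the mixer's knob clockwise from off by one click for each jar in the tower. Leave the tape, the bottle and the little paint pot where they are.

Things in the scene. Friction and masses are not known exactly. Their poses are not given: they have to be found in the camera images.
- red_mid (a point): Centre of the red square paint jar, 56 x 56 mm, 58 mm tall plus stud, 160 g; origin 29 mm above its underside, z up. Grip two flat faces, best 33 to 40 mm up. White stud on top as on the mixer, 17 mm tall, lugs along the jar's y. Socket beneath as in the lid, entry slot along the jar's x, across its own lugs. None if not there today
- yellow_mid (a point): Centre of the yellow square paint jar, 56 x 56 mm, 58 mm tall plus stud, 160 g; origin 29 mm above its underside, z up. Grip two flat faces, best 33 to 40 mm up. White stud on top as on the mixer, 17 mm tall, lugs along the jar's y. Socket beneath as in the lid, entry slot along the jar's x, across its own lugs. None if not there today
- blue_mid (a point): Centre of the blue square paint jar, 56 x 56 mm, 58 mm tall plus stud, 160 g; origin 29 mm above its underside, z up. Grip two flat faces, best 33 to 40 mm up. White stud on top as on the mixer, 17 mm tall, lugs along the jar's y. Socket beneath as in the lid, entry slot along the jar's x, across its own lugs. None if not there today
- green_mid (a point): Centre of the green square paint jar, 56 x 56 mm, 58 mm tall plus stud, 160 g; origin 29 mm above its underside, z up. Grip two flat faces, best 33 to 40 mm up. White stud on top as on the mixer, 17 mm tall, lugs along the jar's y. Socket beneath as in the lid, entry slot along the jar's x, across its own lugs. None if not there today
- lid_mid (a point): Centre (20 mm above the underside) of the black lid: square, 56 x 56 mm, 40 mm tall, 100 g, flat top, no stud. Socket beneath, the same in all parts: entry slot 23 mm wide, 48 mm long, along its own x axis, z up, about 2.5 mm of play round a stud. Locked on the mixer at the start; may be parked anywhere free on the table
- mixer: Mixer, a fixed white box 42 mm tall; origin at table height under its stud, axes as the stud's. It spans 75 mm either way in x, and in y from -230 to +70 mm. Every part goes on with its x axis along the mixer's y (either way round), and when locked has its x axis along the mixer's x; its own lugs then lie along the mixer's y, ready for the next
- stud (a point): Foot of the mixer's steel stud, 50 mm above the table, on a 66 mm grey pad that the first part rests on. Stud 18 mm thick, 17 mm tall, domed; lugs along y, 40 mm tip to tip, 16 mm wide, 7 to 12 mm up. Lock: set a part down over it until flat, slot along the lugs, turn clockwise from above 90 degrees (stop about 5 further). It keeps 2 mm of play. Reverse to free
- knob_grip (a point): Middle of the grip bar of the mixer's black knob, on its upright axis, at the height to grip, 180 mm from the stud on the mixer's -y side: 48 mm across, with a raised bar (46 mm long, 14 mm thick, top 7 mm above this point) to pinch from above. At off the bar lies along the mixer's x axis; this frame's x axis turns with the bar
- knob (a joint): Angle of the knob, rad: 0 at off (start), growing clockwise seen from above, with a click (a detent that it springs into, about 0.08 N m) every 0.349 rad (20 degrees) and a stop at 5 clicks
- tape_mid (a point): Centre of a loose roll of masking tape lying flat, 100 mm across, 25 mm tall; to be left alone
- bottle_mid (a point): Centre of a clear bottle with a green label, 70 mm across, 190 mm tall; to be left alone
- pot_mid (a point): Centre of a little paint pot with a white cap, 44 mm across, 62 mm tall; to be left alone

How it is judged:
By the outcome, as a careful person would: the job done as asked, in the order asked, and still so for the second after the job is handed in, with the robot touching nothing.
Of red, yellow, blue, green only 3 to 4 are there at a start; the rules pass over those that are not, and their reading is None.
At some moment in a run one of red, yellow, blue, green may be knocked a few centimetres aside while the robot is not near it.
It also fails if it takes over 210 s, if anything falls off the work surface, if the arm or the gripper's body presses on something with over 40 N, if the wrist force passes 120 N, or if a joint passes its speed limit or range.

### The arm

A 6-joint arm with a two-finger parallel gripper is mounted at the origin on the work surface. World frame = base frame: x ahead of the robot, y to its left, z up, the work surface at z = 0. Lengths are in mm, angles in rad, forces in N, time in s.
With the tool pointing down it reaches from about 300 to 875 mm from the base axis. Payload 4.2 kg.
Tool frame: the origin (TCP) lies at the very end of the fingers, on their centre line; the grasp point (between the pads) lies 19 mm behind it; z points along the fingers, y is the line along which they close (so a half turn about z gives the same grasp; the last joint's range is limited). The gripper opens to 85 mm and grips with 20 to 120 N. Pads are 22 mm wide; open, the fingers measure 114 mm over their backs; the gripper's body (76 mm by 85 mm) begins 54 mm behind the grasp point. The pads swing forward as they close: fully open they stand 13 mm farther back than shut.
Start: joints at [-1.236, 0.32, 1.565, -0, 1.257, -0.02], TCP at [199.76, -539.201, 231.338] pointing down, gripper open.
Joint ranges: [-3.11, 3.11], [-0.84, 2.01], [0.21, 2.61], [-1.34, 4.49], [0.05, 2.63], [-2.56, 2.56]. Speed limits (rad/s): [2.57, 2.57, 3.14, 3.14, 3.14, 3.14].

### API

Orientations are given as a 3x3 rotation matrix whose columns are the frame's x, y, z axes.
In Python, from workcell import sense, camera, sign_off gives the robot as it stands. The module is installed in compiled form; this text tells all that it offers.
- The arm moves only by the tool send_rows, never from a script. Its argument "series" is one flat list of numbers, 7 for each row, row after row: the turn, a rotation vector about the world's x, y, z normalised to -1 to 1, where 1 is 45 degrees, then the shift along the world's x, y, z normalised to -1 to 1, where 1 is 0.5 m, then the gripper command: -1 is fully open, 1 is shut, values between are in proportion. In form: [ax, ay, az, dx, dy, dz, hand, ax, ay, az, dx, dy, dz, hand, ...]. A call has exactly 8 rows; each row shifts and turns the commanded pose from where the row before left it; what a row does not reach is not made up. A row lasts 1/10 s, in which the tool goes at most 50 mm and 8.59 degrees, less where a joint would pass 70% of its speed; a pose out of reach is approached as far as the arm can. A call with a number of a shift or a turn outside -1 to 1 is refused whole. A call with a gripper value outside its range is refused whole. The fingers move at their own pace and stop on an object; "force" is the grip in N (left out, the last holds). Time passes only in rows, so rows that do not move let the fingers close, or fill a call up. It gives the time, the measured TCP pose, the force, the opening and the grip force at its end, in the units of the state.
- sense(): the state, without advancing time (a new reading comes with each control period).
- camera(name): name is "scene" or "top"; returns a dict with "color" (384x512x3 uint8, red, green, blue), "range_z" (384x512 float32, mm along the optical axis (not along the pixel's ray), 0 where there is no reading), "fx", "fy", "cx", "cy" (pixels), "rvec" (rotation vector, rad) and "tvec" (3), from world to camera coordinates, as OpenCV has them. Camera axes: x right, y down, z forward; pixel columns grow to the right and rows downward; lengths in mm; the calibration is good to about 2 mm. A picture is of the moment at which its call begins.
- sign_off(): hands the job in; it is judged then, once.
The state is a dict: "t": time; "q": joint angles; "dq": joint speeds; "joint_efforts": joint torques, N m; "ee_pos": TCP position; "ee_rot": TCP orientation; "wrist_force": force on the tool from outside, world axes, zero at the start; "torque": the same for the moment, N m; "width": opening from 0.0 (shut) to 1.0 (fully open); "gripper_force": force on a finger pad.
Only numpy, scipy, OpenCV 4.12 (cv2) and the standard library are available. Lean on these libraries where they do the work, as an engineer would, in place of code of your own. Each camera call takes 0.05 s, during which the arm holds its last target. There are 200 camera calls.

## Working session

There is one attempt and no reset: what is moved stays moved. The work goes in short steps, Python scripts to look and compute and a tool call to move; the robot and the scene stay as the last step left them, time stands still between calls to the robot, and variables do not carry over. Pictures are saved under pics/ and viewed, at most 14 in all, crops included, and the job is handed in when it is done.

Besides the shell and the picture viewer there is one more tool, called after "Call:" as name(argument=value, ...) on one line, values as JSON. send_rows: Moves the arm, as the interface text tells. Scaled input: -1 to 1 covers 0.5 m each way for a shift and 45 degrees each way for a turn. Its arguments: {"type":"object","properties":{"series":{"type":"array"},"force":{"type":"number"}},"required":["series"]}

```bash
mkdir -p pics; cat > h.py <<'E'
import numpy as np,cv2
from workcell import sense,camera
def snap(n,f=None):
    c=camera(n)
    if f: cv2.imwrite('pics/'+f,c['color'][:,:,::-1])
    return c
def cam(c):
    R=cv2.Rodrigues(np.array(c['rvec'],float))[0];t=np.array(c['tvec'],float).ravel();return R,t
def ray(c,u,v,z):
    R,t=cam(c);o=-R.T@t;d=R.T@np.array([(u-c['cx'])/c['fx'],(v-c['cy'])/c['fy'],1]);return o+d*(z-o[2])/d[2]
def cloud(c):
    R,t=cam(c);Z=c['range_z'];v,u=np.indices(Z.shape)
    P=np.stack([(u-c['cx'])/c['fx']*Z,(v-c['cy'])/c['fy']*Z,Z],-1)
    W=(P-t)@R;W[Z==0]=np.nan;return W
E
python3 - <<'E'
from h import *
for n in('top','scene'):
    c=snap(n,n+'0.png');R,t=cam(c);print(n,c['fx'],c['cx'],c['cy'],-R.T@t,R.round(2).tolist())
s=sense();print({k:np.round(v,3).tolist() for k,v in s.items()})
E
```

```text
top 426.6851235449565 255.81204307955193 190.28898449984985 [ 515.67945966    4.8012536  1289.54744936] [[-0.0, -1.0, -0.02], [-1.0, 0.01, -0.05], [0.05, 0.02, -1.0]]
scene 416.66257113841715 256.7490458321235 194.33370589434006 [1188.87444462  480.1220763   712.61869275] [[-0.59, 0.81, -0.01], [0.53, 0.37, -0.76], [-0.61, -0.46, -0.65]]
{'t': 0.1, 'q': [-1.236, 0.32, 1.566, -0.0, 1.257, -0.02], 'dq': [-0.0, -0.003, -0.002, 0.0, 0.0, -0.001], 'joint_efforts': [-0.001, -41.641, -23.471, 0.0, 0.005, -0.0], 'ee_pos': [199.604, -538.798, 230.561], 'ee_rot': [[0.938, 0.347, -0.001], [0.347, -0.938, 0.002], [0.0, -0.002, -1.0]], 'wrist_force': [0.111, -0.442, 0.009], 'torque': [-0.045, 0.007, 0.008], 'gripper_force': 0.0, 'width': 0.997}
```

View pics/top0.png

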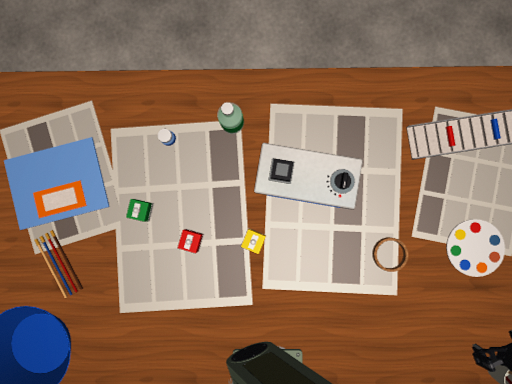

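View pics/scene0.png

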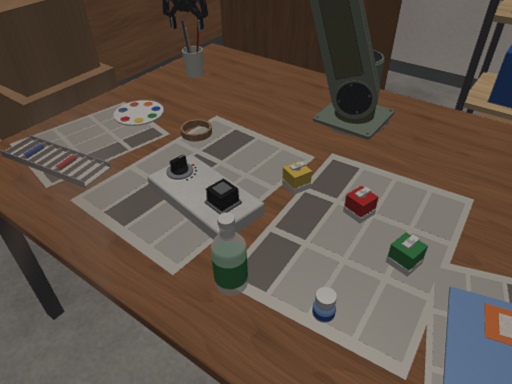

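Top view: green jar (139,210), red (190,241), yellow (253,242), lid on the mixer (282,170), knob (342,181), bottle (230,117), pot (167,137), tape (390,254). The scene view shows the same things, and there's no blue jar in either.

```bash
cat >> h.py <<'E'
RNG={'red':((0,110,60),(9,255,255)),'red2':((172,110,60),(180,255,255)),'yellow':((20,110,70),(34,255,255)),'green':((45,90,40),(90,255,255)),'blue':((100,110,40),(125,255,255))}
def rect(c,m,z):
    cs=cv2.findContours(m.astype(np.uint8),cv2.RETR_EXTERNAL,cv2.CHAIN_APPROX_NONE)[0]
    if not cs:return None
    k=max(cs,key=cv2.contourArea);h=cv2.convexHull(k)[:,0]
    hw=np.array([ray(c,u,v,z)[:2] for u,v in h],np.float32)
    M=cv2.moments(hw.reshape(-1,1,2));r=cv2.minAreaRect(hw)
    return [round(M['m10']/M['m00'],1),round(M['m01']/M['m00'],1)],[round(float(x),1) for x in (*r[0],*r[1],r[2])]
def jars(zlo=48,zhi=66,ztop=58):
    for n in('top','scene'):
        c=camera(n);H=cv2.cvtColor(c['color'],cv2.COLOR_RGB2HSV);W=cloud(c)
        for k in('red','yellow','green','blue'):
            m=cv2.inRange(H,*map(np.array,RNG[k]))
            if k=='red':m|=cv2.inRange(H,*map(np.array,RNG['red2']))
            z=W[...,2];m=(m>0)&(z>zlo)&(z<zhi)&(W[...,0]>250)&(W[...,0]<850)&(abs(W[...,1])<600)
            if m.sum()>60:
                # stud direction: white pixels above the top
                R=rect(c,m,ztop);p=R[0]
                s=(H[...,1]<70)&(H[...,2]>150)&(z>zlo)&(np.hypot(W[...,0]-p[0],W[...,1]-p[1])<26)
                q=W[s][:,:2];d=0
                if len(q)>5:
                    e,V=np.linalg.eigh(np.cov(q.T));d=np.degrees(np.arctan2(V[1,1],V[0,1]))%180
                print(n,k,R,'lug dir',round(float(d),1),len(q),'z',np.nanmedian(z[m]).round(1))
E
python3 - <<'E'
from h import *
jars()
for n in('top','scene'):
    c=camera(n);W=cloud(c);z=W[...,2];x,y=W[...,0],W[...,1];g=c['color'].max(-1)
    near=(x>430)&(x<760)&(y>-300)&(y<80)
    print(n,'lid',rect(c,near&(z>80)&(z<97)&(g<110),90),np.nanmedian(z[near&(z>80)&(z<97)]))
    print(n,'mixer',rect(c,near&(z>36)&(z<97),42))
    m=near&(z>62)&(z<97);m2=m&(y<-160)
    print('knobbar',m2.sum(),rect(c,m2,72),np.nanmedian(W[m2],axis=0))
    a=near&(z>46)&(y<-150);print('knob all',rect(c,a,55),np.nanpercentile(z[a],[5,50,95]))
    for nm,box in(('bottle',(600,800,0,150)),('pot',(550,750,150,400)),('tape',(250,450,-480,-300))):
        m=(x>box[0])&(x<box[1])&(y>box[2])&(y<box[3])&(z>15);print(nm,np.nanmedian(W[m],axis=0).round(0), np.nanpercentile(W[m],[2,98],axis=0).round(0).tolist())
E
```

```text
top red ([426.8, 224.2], [426.7, 224.3, 56.5, 55.9, 74.0]) lug dir 164.0 75 z 57.0
top yellow ([425.8, 39.9], [425.7, 39.9, 55.2, 55.3, 67.1]) lug dir 155.7 77 z 56.8
top green ([517.7, 374.3], [517.3, 374.2, 57.0, 55.2, 77.3]) lug dir 168.3 83 z 57.2
scene red ([431.9, 227.3], [432.4, 227.1, 61.6, 65.8, 73.5]) lug dir 163.1 36 z 57.7
scene yellow ([431.9, 43.7], [430.3, 42.9, 64.1, 61.8, 67.3]) lug dir 157.6 22 z 57.0
scene green ([522.0, 377.3], [522.1, 377.2, 57.6, 64.3, 76.7]) lug dir 167.1 59 z 57.8
top lid ([629.2, -42.6], [629.1, -42.3, 55.5, 56.2, 80.1]) 88.52637845725444
top mixer ([615.4, -120.5], [615.2, -120.6, 298.1, 148.8, 80.0])
knobbar 100 ([598.8, -219.9], [598.9, -220.1, 17.6, 46.8, 82.1]) [ 598.61245539 -217.95187921   83.62329895]
knob all ([598.0, -217.7], [597.1, -217.9, 69.1, 67.6, 44.3]) [46.38931596 52.12687827 86.33681517]
bottle [755.  84. 108.] [[603.0, 0.0, 32.0], [795.0, 131.0, 191.0]]
pot [731. 293.  60.] [[714.0, 277.0, 21.0], [750.0, 315.0, 65.0]]
tape [ 382. -363.   23.] [[335.0, -409.0, 16.0], [431.0, -314.0, 29.0]]
scene lid ([633.9, -39.0], [634.3, -39.0, 64.3, 62.1, 80.3]) 89.17183361972711
scene mixer ([618.1, -122.3], [618.4, -124.6, 314.5, 149.8, 80.2])
knobbar 167 ([596.2, -222.0], [595.5, -220.9, 40.8, 59.0, 80.3]) [ 601.20208389 -215.49366933   78.31443962]
knob all ([596.5, -220.6], [598.7, -224.3, 100.1, 68.6, 61.6]) [46.55600851 56.41192109 85.82439154]
bottle [782. 115. 117.] [[606.0, 3.0, 18.0], [799.0, 137.0, 190.0]]
pot [738. 305.  61.] [[551.0, 279.0, 18.0], [749.0, 393.0, 64.0]]
tape [ 386. -359.   22.] [[337.0, -409.0, 15.0], [432.0, -315.0, 27.0]]
```

Call:
send_rows(series=[0, 0, -0.042, 0.0537, 0.062, -0.01, -1, 0, 0, -0.042, 0.0537, 0.062, -0.01, -1, 0, 0, -0.042, 0.0537, 0.062, -0.01, -1, 0, 0, -0.042, 0.0537, 0.062, -0.01, -1, 0, 0, -0.042, 0.0537, 0.062, -0.01, -1, 0, 0, -0.042, 0.0537, 0.062, -0.01, -1, 0, 0, -0.042, 0.0537, 0.062, -0.01, -1, 0, 0, -0.042, 0.0537, 0.062, -0.01, -1], force=40)

```text
t: 1.1
ee_pos: [415.4, -289.8, 191.3]
ee_rot: [[0.996, 0.089, 0.0], [0.089, -0.996, -0.0], [0.0, 0.0, -1.0]]
wrist_force: [0.7, -0.5, -0.5]
width: 0.997
gripper_force: 0.0
```

Call:
send_rows(series=[0, 0, -0.042, 0.0537, 0.062, -0.01, -1, 0, 0, -0.042, 0.0537, 0.062, -0.01, -1, 0, 0, -0.042, 0.0537, 0.062, -0.01, -1, 0, 0, -0.042, 0.0537, 0.062, -0.01, -1, 0, 0, -0.042, 0.0537, 0.062, -0.01, -1, 0, 0, -0.042, 0.0537, 0.062, -0.01, -1, 0, 0, -0.042, 0.0537, 0.062, -0.01, -1, 0, 0, -0.042, 0.0537, 0.062, -0.01, -1])

```text
t: 1.9
ee_pos: [630.3, -41.8, 151.1]
ee_rot: [[0.985, -0.173, -0.0], [-0.173, -0.985, -0.0], [0.0, 0.0, -1.0]]
wrist_force: [0.3, -0.6, -0.7]
width: 0.998
gripper_force: 0.0
```

Call:
send_rows(series=[0, 0, 0, 0, 0, -0.04, -1, 0, 0, 0, 0, 0, -0.04, -1, 0, 0, 0, 0, 0, -0.04, -1, 0, 0, 0, 0, 0, -0.04, -1, 0, 0, 0, 0, 0, -0.02, -1, 0, 0, 0, 0, 0, 0, -1, 0, 0, 0, 0, 0, 0, -1, 0, 0, 0, 0, 0, 0, -1])

```text
t: 2.7
ee_pos: [630.2, -43.3, 62.6]
ee_rot: [[0.985, -0.172, 0.002], [-0.172, -0.985, -0.0], [0.002, -0.0, -1.0]]
wrist_force: [1.8, -0.3, 0.4]
width: 1.0
gripper_force: 0.0
```

Call:
send_rows(series=[0, 0, 0, 0, 0, -0.006, 1, 0, 0, 0, 0, 0, 0, 1, 0, 0, 0, 0, 0, 0, 1, 0, 0, 0, 0, 0, 0, 1, 0, 0, 0, 0, 0, 0, 1, 0, 0, 0, 0, 0, 0, 1, 0, 0, 0, 0, 0, 0, 1, 0, 0, 0, 0, 0, 0, 1], force=50)

```text
t: 3.5
ee_pos: [629.7, -43.3, 58.8]
ee_rot: [[0.985, -0.172, 0.001], [-0.172, -0.985, -0.0], [0.001, 0.0, -1.0]]
wrist_force: [-1.0, -1.1, 5.0]
width: 0.645
gripper_force: 54.7
```

Call:
send_rows(series=[0, 0, 0.14, 0, 0, 0, 1, 0, 0, 0.14, 0, 0, 0, 1, 0, 0, 0.14, 0, 0, 0, 1, 0, 0, 0.14, 0, 0, 0, 1, 0, 0, 0.14, 0, 0, 0, 1, 0, 0, 0.14, 0, 0, 0, 1, 0, 0, 0.14, 0, 0, 0, 1, 0, 0, 0.14, 0, 0, 0, 1])

```text
t: 4.3
ee_pos: [629.9, -42.9, 58.9]
ee_rot: [[0.758, 0.652, 0.001], [0.652, -0.758, 0.0], [0.001, 0.001, -1.0]]
wrist_force: [0.0, 0.7, 5.2]
width: 0.648
gripper_force: 54.9
```

Call:
send_rows(series=[0, 0, 0.14, 0, 0, 0, 1, 0, 0, 0.14, 0, 0, 0, 1, 0, 0, 0.14, 0, 0, 0, 1, 0, 0, 0.14, 0, 0, 0, 1, 0, 0, 0.14, 0, 0, 0, 1, 0, 0, 0.14, 0, 0, 0, 1, 0, 0, 0.04, 0, 0, 0, 1, 0, 0, 0, 0, 0, 0, 1])

```text
t: 5.1
ee_pos: [629.7, -42.8, 58.9]
ee_rot: [[0.172, 0.985, 0.001], [0.985, -0.172, 0.0], [0.001, 0.001, -1.0]]
wrist_force: [0.4, 1.0, 5.5]
width: 0.641
gripper_force: 54.9
```

Call:
send_rows(series=[0, 0, 0, 0, 0, 0.02, 1, 0, 0, 0, 0, 0, 0.04, 1, 0, 0, 0, 0, 0, 0.04, 1, 0, 0, 0, -0.06, -0.029, 0, 1, 0, 0, 0, -0.06, -0.029, 0, 1, 0, 0, 0, -0.06, -0.029, 0, 1, 0, 0, 0, -0.06, -0.029, 0, 1, 0, 0, 0, -0.06, -0.029, 0, 1])

```text
t: 5.9
ee_pos: [477.7, -116.0, 108.2]
ee_rot: [[0.172, 0.985, -0.001], [0.985, -0.172, 0.0], [-0.0, -0.001, -1.0]]
wrist_force: [0.1, -0.7, -0.9]
width: 0.646
gripper_force: 54.3
```

Call:
send_rows(series=[0, 0, 0, -0.06, -0.029, 0, 1, 0, 0, 0, 0, 0, -0.05, 1, 0, 0, 0, 0, 0, -0.05, 1, 0, 0, 0, 0, 0, -0.05, 1, 0, 0, 0, 0, 0, -0.03, 1, 0, 0, 0, 0, 0, -0.016, 1, 0, 0, 0, 0, 0, 0, 1, 0, 0, 0, 0, 0, 0, 1])

```text
t: 6.7
ee_pos: [449.7, -130.3, 10.6]
ee_rot: [[0.172, 0.985, 0.001], [0.985, -0.172, -0.0], [-0.0, 0.001, -1.0]]
wrist_force: [0.4, -0.3, -0.6]
width: 0.649
gripper_force: 54.4
```

```bash
python3 - <<'E'
from h import *
snap('scene','s1.png');s=sense();print(s['ee_pos'],s['wrist_force'],s['width'])
E
```

```text
[ 449.80662779 -130.31909497   10.78442218] [-0.5807204   0.27535911 -1.28694412] 0.6461339323132038
```

View pics/s1.png

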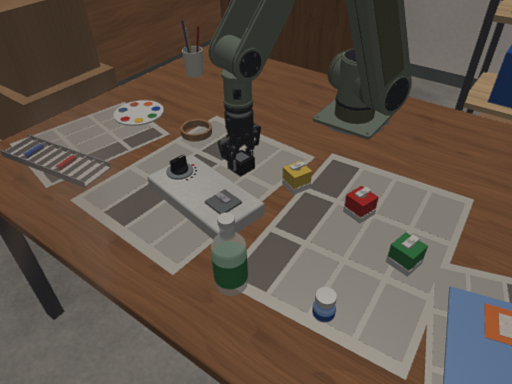

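The lid is off and held at (240,160). The mixer stud is bare at (225,200), and the jars haven't moved. Setting the lid down.

Call:
send_rows(series=[0, 0, 0, 0, 0, -0.003, 1, 0, 0, 0, 0, 0, -0.001, 1, 0, 0, 0, 0, 0, 0, -1, 0, 0, 0, 0, 0, 0, -1, 0, 0, 0, 0, 0, 0, -1, 0, 0, 0, 0, 0, 0, -1, 0, 0, 0, 0, 0, 0.03, -1, 0, 0, 0, 0, 0, 0.06, -1])

```text
t: 7.55
ee_pos: [447.7, -129.7, 52.2]
ee_rot: [[0.172, 0.985, -0.005], [0.985, -0.172, 0.002], [0.001, -0.005, -1.0]]
wrist_force: [0.6, -0.2, 0.3]
width: 1.004
gripper_force: 0.0
```

Call:
send_rows(series=[0, 0, 0, 0, 0, 0.1, -1, 0, 0, 0, 0, 0, 0.06, -1, 0, 0, 0, -0.06, -0.08, 0, -1, 0, 0, 0, -0.06, -0.08, 0, -1, 0, 0, 0, -0.06, -0.08, 0, -1, 0, 0, 0, 0, 0, 0, -1, 0, 0, 0, 0, 0, 0, -1, 0, 0, 0, 0, 0, 0, -1])

```text
t: 8.35
ee_pos: [359.8, -249.6, 133.3]
ee_rot: [[0.172, 0.985, 0.0], [0.985, -0.172, 0.0], [0.0, 0.0, -1.0]]
wrist_force: [0.3, -0.0, -0.0]
width: 1.002
gripper_force: 0.0
```

```bash
python3 - <<'E'
from h import *
jars()
c=snap('top','t1.png');W=cloud(c);z=W[...,2];x,y=W[...,0],W[...,1];g=c['color'].max(-1)
print('lid',rect(c,(abs(x-450)<50)&(abs(y+130)<50)&(z>30)&(z<48)&(g<110),40))
m=(abs(x-629)<40)&(abs(y+43)<40)&(z>55)&(z<75);print('stud',m.sum(),rect(c,m,64))
m=(abs(x-629)<60)&(abs(y+43)<60)&(g<130)&(z>38)&(z<75);print('pad',rect(c,m,50))
print(sense()['ee_pos'])
E
```

```text
top red ([426.8, 224.2], [426.6, 224.1, 56.9, 55.9, 74.0]) lug dir 163.0 77 z 57.2
top yellow ([425.6, 40.1], [425.7, 39.9, 55.3, 55.1, 67.3]) lug dir 155.8 76 z 57.1
top green ([517.6, 374.6], [517.1, 374.1, 57.3, 54.9, 77.3]) lug dir 168.0 86 z 57.0
scene red ([431.8, 227.3], [432.2, 227.2, 61.5, 65.4, 74.7]) lug dir 162.0 38 z 57.4
scene yellow ([432.2, 43.9], [430.8, 42.9, 64.3, 62.7, 68.3]) lug dir 156.2 23 z 57.2
scene green ([522.4, 377.2], [522.5, 377.3, 57.9, 65.0, 76.6]) lug dir 166.8 60 z 57.7
lid ([450.9, -128.1], [451.0, -128.0, 56.3, 54.0, 80.4])
stud 83 ([628.9, -42.7], [629.0, -42.4, 39.7, 16.1, 80.1])
pad ([637.4, -40.5], [631.0, -43.7, 63.1, 62.4, 80.7])
[ 360.14415355 -249.21425629  133.2484527 ]
```

Call:
send_rows(series=[0, 0, -0.036, 0.0165, 0.0724, 0, -1, 0, 0, -0.036, 0.0165, 0.0724, 0, -1, 0, 0, -0.036, 0.0165, 0.0724, 0, -1, 0, 0, -0.036, 0.0165, 0.0724, 0, -1, 0, 0, -0.036, 0.0165, 0.0724, 0, -1, 0, 0, -0.036, 0.0165, 0.0724, 0, -1, 0, 0, -0.036, 0.0165, 0.0724, 0, -1, 0, 0, -0.036, 0.0165, 0.0724, 0, -1])

```text
t: 9.3
ee_pos: [425.5, 42.1, 133.4]
ee_rot: [[0.387, 0.922, 0.0], [0.922, -0.387, -0.0], [0.0, 0.0, -1.0]]
wrist_force: [0.9, -0.4, 0.7]
width: 0.998
gripper_force: 0.0
```

Call:
send_rows(series=[0, 0, 0, 0, 0, 0, -1, 0, 0, 0, 0, 0, -0.08, -1, 0, 0, 0, 0, 0, -0.08, -1, 0, 0, 0, 0, 0, -0.05, -1, 0, 0, 0, 0, 0, -0.02, -1, 0, 0, 0, 0, 0, -0.008, -1, 0, 0, 0, 0, 0, 0, -1, 0, 0, 0, 0, 0, 0, -1])

```text
t: 10.1
ee_pos: [426.4, 39.4, 15.4]
ee_rot: [[0.389, 0.921, 0.003], [0.921, -0.389, 0.0], [0.001, 0.002, -1.0]]
wrist_force: [0.3, 0.3, -0.3]
width: 1.001
gripper_force: 0.0
```

Call:
send_rows(series=[0, 0, 0, 0, 0, 0, 1, 0, 0, 0, 0, 0, 0, 1, 0, 0, 0, 0, 0, 0, 1, 0, 0, 0, 0, 0, 0, 1, 0, 0, 0, 0, 0, 0, 1, 0, 0, 0, 0, 0, 0, 1, 0, 0, 0, 0, 0, 0, 1, 0, 0, 0, 0, 0, 0, 1], force=50)

```text
t: 10.9
ee_pos: [426.0, 39.4, 15.2]
ee_rot: [[0.389, 0.921, 0.002], [0.921, -0.389, 0.0], [0.001, 0.002, -1.0]]
wrist_force: [-0.3, 0.5, 5.0]
width: 0.651
gripper_force: 53.0
```

Call:
send_rows(series=[0, 0, 0, 0, 0, 0.06, 1, 0, 0, 0, 0, 0, 0.1, 1, 0, 0, 0.048, 0.0678, -0.0275, 0, 1, 0, 0, 0.048, 0.0678, -0.0275, 0, 1, 0, 0, 0.048, 0.0678, -0.0275, 0, 1, 0, 0, 0.048, 0.0678, -0.0275, 0, 1, 0, 0, 0.048, 0.0678, -0.0275, 0, 1, 0, 0, 0.048, 0.0678, -0.0275, 0, 1])

```text
t: 11.7
ee_pos: [629.7, -43.8, 94.2]
ee_rot: [[0.171, 0.985, -0.0], [0.985, -0.171, 0.0], [0.0, -0.0, -1.0]]
wrist_force: [0.7, 0.5, -1.1]
width: 0.651
gripper_force: 54.1
```

Call:
send_rows(series=[0, 0, 0, 0, 0, 0, 1, 0, 0, 0, 0, 0, 0, 1, 0, 0, 0, 0, 0, -0.008, 1, 0, 0, 0, 0, 0, -0.01, 1, 0, 0, 0, 0, 0, 0, 1, 0, 0, 0, 0, 0, 0, 1, 0, 0, 0, 0, 0, 0, 1, 0, 0, 0, 0, 0, 0, 1])

```text
t: 12.5
ee_pos: [628.8, -43.0, 85.6]
ee_rot: [[0.172, 0.985, 0.001], [0.985, -0.172, -0.0], [0.0, 0.001, -1.0]]
wrist_force: [-0.3, -0.5, -1.8]
width: 0.654
gripper_force: 54.1
```

```bash
python3 - <<'E'
from h import *
s=sense();print(s['ee_pos'],s['ee_rot'],s['wrist_force'])
snap('scene','s2.png')
E
```

```text
[628.80324367 -43.0415582   85.60634484] [[ 1.72051238e-01  9.85087866e-01  5.17430015e-04]
 [ 9.85088001e-01 -1.72051236e-01 -4.84629665e-05]
 [ 4.12841934e-05  5.18052213e-04 -9.99999865e-01]] [-0.31960755 -0.48483081 -1.76998177]
```

View pics/s2.png

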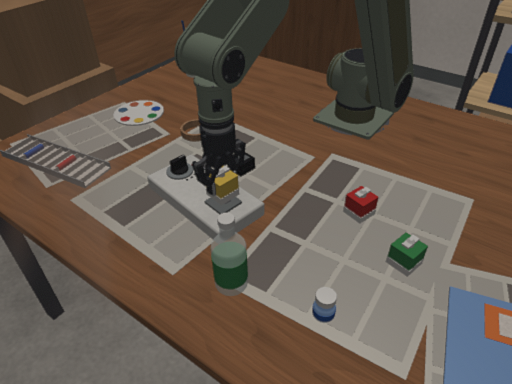

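The yellow jar is held at (226,185), just above the pad at (224,200). The other jars haven't moved.

Call:
send_rows(series=[0, 0, 0, 0, 0, -0.006, 1, 0, 0, 0, 0, 0, -0.006, 1, 0, 0, 0, 0, 0, -0.006, 1, 0, 0, 0, 0, 0, -0.006, 1, 0, 0, 0, 0, 0, -0.006, 1, 0, 0, 0, 0, 0, -0.006, 1, 0, 0, 0, 0, 0, -0.006, 1, 0, 0, 0, 0, 0, 0, 1])

```text
t: 13.35
ee_pos: [628.9, -43.1, 65.3]
ee_rot: [[0.172, 0.985, 0.001], [0.985, -0.172, -0.0], [0.0, 0.001, -1.0]]
wrist_force: [-1.7, 0.2, 4.0]
width: 0.645
gripper_force: 54.6
```

Call:
send_rows(series=[0, 0, -0.14, 0, 0, 0, 1, 0, 0, -0.14, 0, 0, 0, 1, 0, 0, -0.14, 0, 0, 0, 1, 0, 0, -0.14, 0, 0, 0, 1, 0, 0, -0.14, 0, 0, 0, 1, 0, 0, -0.14, 0, 0, 0, 1, 0, 0, -0.14, 0, 0, 0, 1, 0, 0, -0.14, 0, 0, 0, 1])

```text
t: 14.15
ee_pos: [629.4, -43.3, 65.3]
ee_rot: [[0.871, 0.492, 0.002], [0.492, -0.871, -0.001], [0.001, 0.001, -1.0]]
wrist_force: [-0.2, -0.4, 3.5]
width: 0.651
gripper_force: 54.4
```

Call:
send_rows(series=[0, 0, -0.14, 0, 0, 0, 1, 0, 0, -0.14, 0, 0, 0, 1, 0, 0, -0.14, 0, 0, 0, 1, 0, 0, -0.14, 0, 0, 0, 1, 0, 0, -0.14, 0, 0, 0, 1, 0, 0, -0.14, 0, 0, 0, 1, 0, 0, -0.06, 0, 0, 0, 1, 0, 0, 0, 0, 0, 0, 1])

```text
t: 14.95
ee_pos: [629.6, -43.4, 65.3]
ee_rot: [[0.982, -0.187, 0.002], [-0.187, -0.982, -0.001], [0.002, 0.0, -1.0]]
wrist_force: [-0.1, -1.1, 4.7]
width: 0.65
gripper_force: 54.7
```

```bash
python3 - <<'E'
from h import *
s=sense();print(s['ee_pos'],s['wrist_force'],s['torque'])
E
```

```text
[629.64609672 -43.44743795  65.28715917] [-0.06872934 -1.13332623  4.65110788] [-0.27812528  0.09155844  0.00914674]
```

Call:
send_rows(series=[0, 0, 0, 0, 0, 0, -1, 0, 0, 0, 0, 0, 0, -1, 0, 0, 0, 0, 0, 0, -1, 0, 0, 0, 0, 0, 0, -1, 0, 0, 0, 0, 0, 0.04, -1, 0, 0, 0, 0, 0, 0.08, -1, 0, 0, 0, 0, 0, 0.08, -1, 0, 0, 0, 0, 0, 0.04, -1])

```text
t: 15.75
ee_pos: [630.2, -43.1, 188.1]
ee_rot: [[0.982, -0.187, 0.006], [-0.187, -0.982, -0.0], [0.006, -0.001, -1.0]]
wrist_force: [0.7, 0.1, -0.5]
width: 1.001
gripper_force: 0.0
```

Call:
send_rows(series=[0, 0, 0.19, -0.06, 0.06, 0, -1, 0, 0, 0.19, -0.06, 0.06, 0, -1, 0, 0, 0.19, -0.06, 0.06, 0, -1, 0, 0, 0.19, 0, 0, 0, -1, 0, 0, 0.19, 0, 0, 0, -1, 0, 0, 0.19, 0, 0, 0, -1, 0, 0, 0.19, 0, 0, 0, -1, 0, 0, 0.19, 0, 0, 0, -1])

```text
t: 16.55
ee_pos: [538.6, 47.0, 184.3]
ee_rot: [[0.531, 0.848, -0.0], [0.848, -0.531, 0.0], [-0.0, -0.0, -1.0]]
wrist_force: [-0.9, -0.8, 0.8]
width: 0.998
gripper_force: 0.0
```

```bash
python3 - <<'E'
from h import *
jars()
c=snap('scene','s3.png')
H=cv2.cvtColor(c['color'],cv2.COLOR_RGB2HSV);W=cloud(c);z=W[...,2]
m=(abs(W[...,0]-629)<50)&(abs(W[...,1]+43)<50)
print(np.nanpercentile(z[m&(cv2.inRange(H,*map(np.array,RNG['yellow']))>0)],[5,50,95]))
print(sense()['ee_pos'],sense()['ee_rot'][:,0])
E
```

```text
top red ([426.9, 224.6], [426.7, 224.5, 56.1, 55.9, 74.0]) lug dir 163.5 77 z 57.0
top green ([517.6, 374.7], [517.4, 374.5, 56.8, 54.9, 76.3]) lug dir 168.7 86 z 56.6
scene red ([431.9, 227.1], [432.1, 227.2, 62.4, 65.2, 72.8]) lug dir 161.6 39 z 57.5
scene green ([522.6, 377.2], [522.8, 376.9, 58.4, 65.0, 78.4]) lug dir 166.3 66 z 57.7
[ 75.85756664 102.32782193 108.60262443]
[538.64871538  46.93958086 184.24941512] [ 5.38355536e-01  8.42717810e-01 -9.80086716e-05]
```

View pics/s3.png

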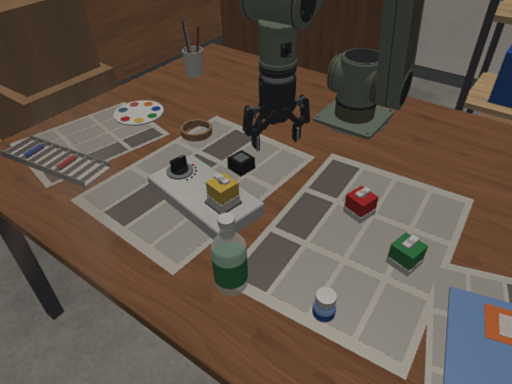

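Yellow is locked on the mixer at (223,190). The lid is parked at (241,162), and red and green haven't moved. Next: red.

Call:
send_rows(series=[0, 0, 0.045, -0.028, 0.0444, 0, -1, 0, 0, 0.045, -0.028, 0.0444, 0, -1, 0, 0, 0.045, -0.028, 0.0444, 0, -1, 0, 0, 0.045, -0.028, 0.0444, 0, -1, 0, 0, 0.045, -0.028, 0.0444, 0, -1, 0, 0, 0.045, -0.028, 0.0444, 0, -1, 0, 0, 0.045, -0.028, 0.0444, 0, -1, 0, 0, 0.045, -0.028, 0.0444, 0, -1])

```text
t: 17.5
ee_pos: [426.1, 225.3, 184.4]
ee_rot: [[0.281, 0.96, 0.0], [0.96, -0.281, 0.0], [0.0, 0.0, -1.0]]
wrist_force: [1.3, 1.5, -0.9]
width: 0.998
gripper_force: 0.0
```

Call:
send_rows(series=[0, 0, 0, 0, 0, 0, -1, 0, 0, 0, 0, 0, -0.09, -1, 0, 0, 0, 0, 0, -0.09, -1, 0, 0, 0, 0, 0, -0.08, -1, 0, 0, 0, 0, 0, -0.05, -1, 0, 0, 0, 0, 0, -0.02, -1, 0, 0, 0, 0, 0, -0.01, -1, 0, 0, 0, 0, 0, 0, -1])

```text
t: 18.3
ee_pos: [427.5, 224.5, 14.7]
ee_rot: [[0.28, 0.96, 0.001], [0.96, -0.28, 0.0], [0.0, 0.001, -1.0]]
wrist_force: [-0.2, 0.1, 0.4]
width: 0.998
gripper_force: 0.0
```

Call:
send_rows(series=[0, 0, 0, 0, 0, 0, 1, 0, 0, 0, 0, 0, 0, 1, 0, 0, 0, 0, 0, 0, 1, 0, 0, 0, 0, 0, 0, 1, 0, 0, 0, 0, 0, 0, 1, 0, 0, 0, 0, 0, 0, 1, 0, 0, 0, 0, 0, 0, 1, 0, 0, 0, 0, 0, 0, 1], force=50)

```text
t: 19.1
ee_pos: [427.6, 224.9, 15.6]
ee_rot: [[0.279, 0.96, 0.002], [0.96, -0.279, 0.001], [0.002, 0.002, -1.0]]
wrist_force: [-0.1, 0.1, 6.8]
width: 0.653
gripper_force: 54.0
```

Call:
send_rows(series=[0, 0, 0, 0, 0, 0.06, 1, 0, 0, 0, 0, 0, 0.1, 1, 0, 0, 0, 0, 0, 0.1, 1, 0, 0, 0, 0, 0, 0.03, 1, 0, 0, 0.0156, 0.0505, -0.067, 0, 1, 0, 0, 0.0156, 0.0505, -0.067, 0, 1, 0, 0, 0.0156, 0.0505, -0.067, 0, 1, 0, 0, 0.0156, 0.0505, -0.067, 0, 1])

```text
t: 19.9
ee_pos: [528.2, 89.2, 159.6]
ee_rot: [[0.231, 0.973, 0.0], [0.973, -0.231, 0.0], [0.0, 0.0, -1.0]]
wrist_force: [1.0, 0.4, -1.6]
width: 0.648
gripper_force: 54.1
```

Call:
send_rows(series=[0, 0, 0.0156, 0.0505, -0.067, 0, 1, 0, 0, 0.0156, 0.0505, -0.067, 0, 1, 0, 0, 0.0156, 0.0505, -0.067, 0, 1, 0, 0, 0.0156, 0.0505, -0.067, 0, 1, 0, 0, 0, 0, 0, 0, 1, 0, 0, 0, 0, 0, 0, 1, 0, 0, 0, 0, 0, 0, 1, 0, 0, 0, 0, 0, 0, 1])

```text
t: 20.7
ee_pos: [627.9, -42.3, 159.5]
ee_rot: [[0.183, 0.983, -0.001], [0.983, -0.183, 0.0], [0.0, -0.001, -1.0]]
wrist_force: [0.4, 0.0, -1.8]
width: 0.648
gripper_force: 54.2
```

```bash
python3 - <<'E'
from h import *
for i in range(3):
    s=sense();print(s['ee_pos'],s['ee_rot'][:,0],s['wrist_force']);camera('top')
E
```

```text
[627.91341765 -42.31694381 159.46909051] [1.82584343e-01 9.83190183e-01 1.49523268e-04] [ 0.39437046  0.0242489  -1.80314779]
[628.10281782 -42.3429109  159.55183364] [1.82475041e-01 9.83210479e-01 1.14497834e-04] [ 0.14566958  1.31732537 -0.88756906]
[628.23776599 -42.40782735 159.61556593] [1.82501331e-01 9.83205600e-01 1.10552758e-04] [-0.99419118 -0.22475069 -1.39323078]
```

Call:
send_rows(series=[0, 0, 0, 0.0028, -0.0018, -0.02, 1, 0, 0, 0, 0, 0, -0.02, 1, 0, 0, 0, 0, 0, -0.006, 1, 0, 0, 0, 0, 0, -0.006, 1, 0, 0, 0, 0, 0, -0.006, 1, 0, 0, 0, 0, 0, -0.006, 1, 0, 0, 0, 0, 0, -0.006, 1, 0, 0, 0, 0, 0, -0.0036, 1])

```text
t: 21.65
ee_pos: [630.2, -44.4, 123.7]
ee_rot: [[0.184, 0.983, 0.0], [0.983, -0.184, -0.0], [0.0, 0.0, -1.0]]
wrist_force: [-4.5, 0.3, 12.4]
width: 0.648
gripper_force: 55.5
```

Call:
send_rows(series=[0, 0, 0, 0, 0, 0, 1, 0, 0, 0, 0, 0, 0, 1, 0, 0, 0, 0, 0, 0, 1, 0, 0, 0, 0, 0, 0, 1, 0, 0, 0, 0, 0, 0, 1, 0, 0, 0, 0, 0, 0, 1, 0, 0, 0, 0, 0, 0, 1, 0, 0, 0, 0, 0, 0, 1])

```text
t: 22.45
ee_pos: [630.1, -44.5, 123.7]
ee_rot: [[0.184, 0.983, 0.001], [0.983, -0.184, -0.0], [0.0, 0.001, -1.0]]
wrist_force: [-2.9, 0.1, 6.2]
width: 0.65
gripper_force: 54.7
```

Call:
send_rows(series=[0, 0, -0.14, 0, 0, 0, 1, 0, 0, -0.14, 0, 0, 0, 1, 0, 0, -0.14, 0, 0, 0, 1, 0, 0, -0.14, 0, 0, 0, 1, 0, 0, -0.14, 0, 0, 0, 1, 0, 0, -0.14, 0, 0, 0, 1, 0, 0, -0.14, 0, 0, 0, 1, 0, 0, -0.14, 0, 0, 0, 1])

```text
t: 23.25
ee_pos: [631.1, -44.7, 123.7]
ee_rot: [[0.877, 0.481, 0.003], [0.481, -0.877, -0.001], [0.002, 0.002, -1.0]]
wrist_force: [-0.9, -0.4, 3.9]
width: 0.652
gripper_force: 54.8
```

Call:
send_rows(series=[0, 0, -0.14, 0, 0, 0, 1, 0, 0, -0.14, 0, 0, 0, 1, 0, 0, -0.14, 0, 0, 0, 1, 0, 0, -0.14, 0, 0, 0, 1, 0, 0, -0.14, 0, 0, 0, 1, 0, 0, -0.14, 0, 0, 0, 1, 0, 0, -0.06, 0, 0, 0, 1, 0, 0, 0, 0, 0, 0, 1])

```text
t: 24.05
ee_pos: [631.2, -44.9, 123.7]
ee_rot: [[0.98, -0.199, 0.003], [-0.199, -0.98, -0.001], [0.003, 0.001, -1.0]]
wrist_force: [-0.1, -0.8, 4.7]
width: 0.651
gripper_force: 54.9
```

Call:
send_rows(series=[0, 0, 0, 0, 0, 0, -1, 0, 0, 0, 0, 0, 0, -1, 0, 0, 0, 0, 0, 0, -1, 0, 0, 0, 0, 0, 0, -1, 0, 0, 0, 0, 0, 0.04, -1, 0, 0, 0, 0, 0, 0.08, -1, 0, 0, 0, 0, 0, 0.08, -1, 0, 0, 0, 0, 0, 0.04, -1])

```text
t: 24.85
ee_pos: [631.4, -44.4, 246.4]
ee_rot: [[0.98, -0.199, 0.006], [-0.199, -0.98, -0.0], [0.006, -0.001, -1.0]]
wrist_force: [0.2, -0.5, 0.3]
width: 1.002
gripper_force: 0.0
```

Call:
send_rows(series=[0, 0, 0.19, -0.06, 0.06, 0, -1, 0, 0, 0.19, -0.06, 0.06, 0, -1, 0, 0, 0.19, -0.06, 0.06, 0, -1, 0, 0, 0.19, 0, 0, 0, -1, 0, 0, 0.19, 0, 0, 0, -1, 0, 0, 0.19, 0, 0, 0, -1, 0, 0, 0.19, 0, 0, 0, -1, 0, 0, 0.19, 0, 0, 0, -1])

```text
t: 25.65
ee_pos: [540.0, 45.7, 242.4]
ee_rot: [[0.541, 0.841, -0.0], [0.841, -0.541, 0.0], [-0.0, -0.0, -1.0]]
wrist_force: [0.2, 0.7, 0.4]
width: 1.001
gripper_force: 0.0
```

```bash
python3 - <<'E'
from h import *
jars()
c=snap('scene','s4.png')
print(sense()['ee_pos'],sense()['ee_rot'][:,0])
E
```

```text
top green ([517.5, 374.6], [517.2, 374.2, 57.0, 54.9, 77.3]) lug dir 167.6 88 z 56.7
scene green ([522.5, 377.3], [522.7, 376.8, 57.6, 65.1, 77.5]) lug dir 166.5 65 z 57.8
[540.07543136  45.67700865 242.4170956 ] [ 5.48367682e-01  8.36237337e-01 -3.86243793e-05]
```

View pics/s4.png

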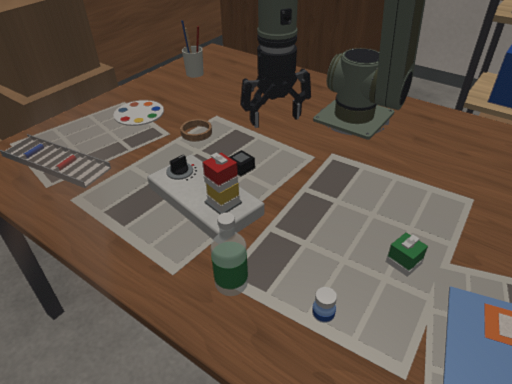

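The tower is yellow plus red at (222,183). Green hasn't moved, at (408,252). Next: green.

Call:
send_rows(series=[0, 0, 0.0567, -0.0056, 0.0822, 0, -1, 0, 0, 0.0567, -0.0056, 0.0822, 0, -1, 0, 0, 0.0567, -0.0056, 0.0822, 0, -1, 0, 0, 0.0567, -0.0056, 0.0822, 0, -1, 0, 0, 0.0567, -0.0056, 0.0822, 0, -1, 0, 0, 0.0567, -0.0056, 0.0822, 0, -1, 0, 0, 0.0567, -0.0056, 0.0822, 0, -1, 0, 0, 0.0567, -0.0056, 0.0822, 0, -1])

```text
t: 26.6
ee_pos: [517.4, 376.1, 242.4]
ee_rot: [[0.221, 0.975, 0.0], [0.975, -0.221, -0.0], [-0.0, 0.0, -1.0]]
wrist_force: [0.8, -0.8, -0.0]
width: 1.0
gripper_force: 0.0
```

Call:
send_rows(series=[0, 0, 0, 0, 0, 0, -1, 0, 0, 0, 0, 0, -0.09, -1, 0, 0, 0, 0, 0, -0.09, -1, 0, 0, 0, 0, 0, -0.09, -1, 0, 0, 0, 0, 0, -0.09, -1, 0, 0, 0, 0, 0, -0.06, -1, 0, 0, 0, 0, 0, -0.024, -1, 0, 0, 0, 0, 0, -0.01, -1])

```text
t: 27.4
ee_pos: [517.6, 373.7, 14.6]
ee_rot: [[0.221, 0.975, -0.001], [0.975, -0.221, -0.001], [-0.001, -0.001, -1.0]]
wrist_force: [-0.1, -0.4, 0.1]
width: 1.0
gripper_force: 0.0
```

Call:
send_rows(series=[0, 0, 0, 0, 0, 0, -1, 0, 0, 0, 0, 0, 0, 1, 0, 0, 0, 0, 0, 0, 1, 0, 0, 0, 0, 0, 0, 1, 0, 0, 0, 0, 0, 0, 1, 0, 0, 0, 0, 0, 0, 1, 0, 0, 0, 0, 0, 0, 1, 0, 0, 0, 0, 0, 0, 1], force=50)

```text
t: 28.2
ee_pos: [518.8, 375.1, 17.5]
ee_rot: [[0.22, 0.976, 0.003], [0.976, -0.22, 0.002], [0.003, 0.002, -1.0]]
wrist_force: [0.3, -0.5, 5.6]
width: 0.651
gripper_force: 53.8
```

Call:
send_rows(series=[0, 0, 0, 0, 0, 0.07, 1, 0, 0, 0, 0, 0, 0.1, 1, 0, 0, 0, 0, 0, 0.1, 1, 0, 0, 0, 0, 0, 0.1, 1, 0, 0, 0, 0, 0, 0.04, 1, 0, 0, 0.003, 0.0225, -0.0838, 0, 1, 0, 0, 0.003, 0.0225, -0.0838, 0, 1, 0, 0, 0.003, 0.0225, -0.0838, 0, 1])

```text
t: 29.0
ee_pos: [551.3, 247.5, 220.8]
ee_rot: [[0.211, 0.977, 0.0], [0.977, -0.211, -0.0], [0.0, 0.0, -1.0]]
wrist_force: [0.3, -0.1, -1.0]
width: 0.65
gripper_force: 53.7
```

Call:
send_rows(series=[0, 0, 0.003, 0.0225, -0.0838, 0, 1, 0, 0, 0.003, 0.0225, -0.0838, 0, 1, 0, 0, 0.003, 0.0225, -0.0838, 0, 1, 0, 0, 0.003, 0.0225, -0.0838, 0, 1, 0, 0, 0.003, 0.0225, -0.0838, 0, 1, 0, 0, 0.003, 0.0225, -0.0838, 0, 1, 0, 0, 0.003, 0.0225, -0.0838, 0, 1, 0, 0, 0, 0, 0, 0, 1])

```text
t: 29.8
ee_pos: [631.0, -49.8, 220.2]
ee_rot: [[0.202, 0.979, 0.001], [0.979, -0.202, -0.002], [-0.002, 0.001, -1.0]]
wrist_force: [-0.3, 0.0, -1.5]
width: 0.65
gripper_force: 53.7
```

Call:
send_rows(series=[0, 0, 0, 0, 0, 0, 1, 0, 0, 0, 0, 0, 0, 1, 0, 0, 0, 0, 0, 0, 1, 0, 0, 0, 0, 0, 0, 1, 0, 0, 0, 0, 0, 0, 1, 0, 0, 0, 0, 0, 0, 1, 0, 0, 0, 0, 0, 0, 1, 0, 0, 0, 0, 0, 0, 1])

```text
t: 30.6
ee_pos: [630.3, -44.5, 220.5]
ee_rot: [[0.196, 0.981, 0.0], [0.981, -0.196, -0.0], [0.0, 0.0, -1.0]]
wrist_force: [0.5, -0.3, -1.9]
width: 0.651
gripper_force: 53.7
```

```bash
python3 - <<'E'
from h import *
c=camera('top');H=cv2.cvtColor(c['color'],cv2.COLOR_RGB2HSV)
s=sense();print(s['ee_pos'],s['ee_rot'][:,0],s['wrist_force'])
c=snap('scene','s5.png')
cv2.imwrite('pics/s5c.png',cv2.resize(c['color'][80:230,140:340,::-1],None,fx=3,fy=3))
E
```

```text
[630.26092197 -44.56802937 220.54796752] [ 1.96466442e-01  9.80510549e-01 -1.95479961e-05] [-0.02891515  0.02637111 -0.50228833]
```

View pics/s5c.png

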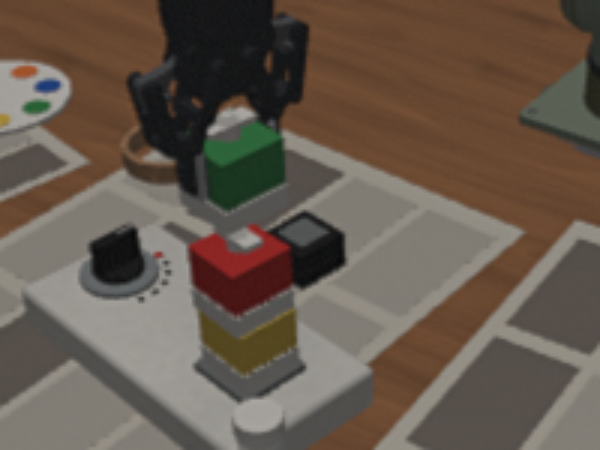

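The crop shows green held at (243,165), over the tower's free red stud at (240,238). It lines up, so I'm lowering it.

Call:
send_rows(series=[0, 0, 0, 0, 0, -0.02, 1, 0, 0, 0, 0, 0, -0.02, 1, 0, 0, 0, 0, 0, -0.006, 1, 0, 0, 0, 0, 0, -0.006, 1, 0, 0, 0, 0, 0, -0.006, 1, 0, 0, 0, 0, 0, -0.006, 1, 0, 0, 0, 0, 0, -0.006, 1, 0, 0, 0, 0, 0, 0, 1])

```text
t: 31.5
ee_pos: [630.1, -44.6, 185.1]
ee_rot: [[0.197, 0.981, -0.001], [0.981, -0.197, 0.0], [-0.0, -0.001, -1.0]]
wrist_force: [0.6, 0.1, -0.9]
width: 0.65
gripper_force: 53.7
```

Call:
send_rows(series=[0, 0, 0, 0, 0, -0.003, 1, 0, 0, 0, 0, 0, -0.002, 1, 0, 0, 0, 0, 0, -0.002, 1, 0, 0, 0, 0, 0, 0, 1, 0, 0, 0, 0, 0, 0, 1, 0, 0, 0, 0, 0, 0, 1, 0, 0, 0, 0, 0, 0, 1, 0, 0, 0, 0, 0, 0, 1])

```text
t: 32.3
ee_pos: [630.4, -44.6, 183.5]
ee_rot: [[0.197, 0.98, 0.002], [0.98, -0.197, -0.0], [0.0, 0.002, -1.0]]
wrist_force: [-2.4, 0.8, 6.1]
width: 0.653
gripper_force: 54.3
```

Call:
send_rows(series=[0, 0, -0.14, 0, 0, 0, 1, 0, 0, -0.14, 0, 0, 0, 1, 0, 0, -0.14, 0, 0, 0, 1, 0, 0, -0.14, 0, 0, 0, 1, 0, 0, -0.14, 0, 0, 0, 1, 0, 0, -0.14, 0, 0, 0, 1, 0, 0, -0.14, 0, 0, 0, 1, 0, 0, -0.14, 0, 0, 0, 1])

```text
t: 33.1
ee_pos: [631.1, -44.7, 183.5]
ee_rot: [[0.883, 0.47, 0.003], [0.47, -0.883, -0.0], [0.003, 0.002, -1.0]]
wrist_force: [0.4, 0.5, 4.1]
width: 0.653
gripper_force: 54.2
```

Call:
send_rows(series=[0, 0, -0.14, 0, 0, 0, 1, 0, 0, -0.14, 0, 0, 0, 1, 0, 0, -0.14, 0, 0, 0, 1, 0, 0, -0.14, 0, 0, 0, 1, 0, 0, -0.14, 0, 0, 0, 1, 0, 0, -0.14, 0, 0, 0, 1, 0, 0, -0.05, 0, 0, 0, 1, 0, 0, 0, 0, 0, 0, 1])

```text
t: 33.9
ee_pos: [631.2, -45.1, 183.4]
ee_rot: [[0.979, -0.204, 0.003], [-0.204, -0.979, -0.001], [0.003, 0.001, -1.0]]
wrist_force: [-0.5, -0.5, 6.1]
width: 0.647
gripper_force: 54.4
```

Call:
send_rows(series=[0, 0, 0, 0, 0, 0, -1, 0, 0, 0, 0, 0, 0, -1, 0, 0, 0, 0, 0, 0, -1, 0, 0, 0, 0, 0, 0, -1, 0, 0, 0, 0, 0, 0.04, -1, 0, 0, 0, 0, 0, 0.08, -1, 0, 0, 0, 0, 0, 0.08, -1, 0, 0, 0, 0, 0, 0.04, -1])

```text
t: 34.7
ee_pos: [631.3, -44.6, 306.0]
ee_rot: [[0.979, -0.204, 0.006], [-0.204, -0.979, -0.0], [0.006, -0.001, -1.0]]
wrist_force: [-0.2, 0.3, 0.3]
width: 1.001
gripper_force: 0.0
```

Call:
send_rows(series=[0, 0, 0.19, -0.06, 0.06, 0, -1, 0, 0, 0.19, -0.06, 0.06, 0, -1, 0, 0, 0.19, -0.06, 0.06, 0, -1, 0, 0, 0.19, 0, 0, 0, -1, 0, 0, 0.19, 0, 0, 0, -1, 0, 0, 0.19, 0, 0, 0, -1, 0, 0, 0.19, 0, 0, 0, -1, 0, 0, 0.19, 0, 0, 0, -1])

```text
t: 35.5
ee_pos: [540.1, 45.5, 301.9]
ee_rot: [[0.545, 0.839, -0.0], [0.839, -0.545, 0.0], [-0.0, -0.0, -1.0]]
wrist_force: [0.7, -0.2, -0.3]
width: 0.999
gripper_force: 0.0
```

```bash
python3 - <<'E'
from h import *
jars(216,232,224)
c=camera('top');W=cloud(c);z=W[...,2];x,y=W[...,0],W[...,1];g=c['color'].max(-1)
print('lid',rect(c,(abs(x-450)<70)&(abs(y+130)<70)&(z>30)&(z<48)&(g<110),40))
c=snap('scene','s6.png')
print(sense()['ee_pos'],sense()['ee_rot'][:,0])
E
```

```text
top green ([631.2, -44.4], [630.9, -43.6, 54.9, 55.7, 78.3]) lug dir 79.2 116 z 222.9
scene green ([636.3, -38.7], [636.2, -39.3, 64.9, 61.2, 78.8]) lug dir 80.2 30 z 223.1
lid ([450.9, -128.0], [451.0, -127.9, 56.4, 54.0, 80.3])
[540.20094799  45.4172482  301.92847583] [ 5.52702641e-01  8.33378531e-01 -1.23360319e-04]
```

View pics/s6.png

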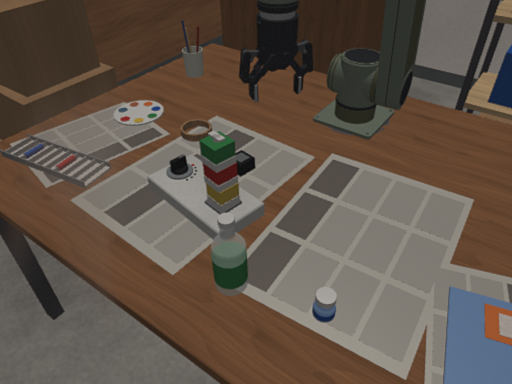

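The tower is yellow, red, green at (220,172), and the lid is untouched at (242,162). Next: the lid.

Call:
send_rows(series=[0, 0, 0.0653, -0.0225, -0.0438, 0, -1, 0, 0, 0.0653, -0.0225, -0.0438, 0, -1, 0, 0, 0.0653, -0.0225, -0.0438, 0, -1, 0, 0, 0.0653, -0.0225, -0.0438, 0, -1, 0, 0, 0.0653, -0.0225, -0.0438, 0, -1, 0, 0, 0.0653, -0.0225, -0.0438, 0, -1, 0, 0, 0.0653, -0.0225, -0.0438, 0, -1, 0, 0, 0.0653, -0.0225, -0.0438, 0, -1])

```text
t: 36.5
ee_pos: [449.7, -130.6, 302.1]
ee_rot: [[0.172, 0.985, 0.0], [0.985, -0.172, -0.0], [-0.0, 0.0, -1.0]]
wrist_force: [0.9, -0.2, 0.4]
width: 1.002
gripper_force: 0.0
```

Call:
send_rows(series=[0, 0, 0, 0, 0, -0.095, -1, 0, 0, 0, 0, 0, -0.095, -1, 0, 0, 0, 0, 0, -0.095, -1, 0, 0, 0, 0, 0, -0.095, -1, 0, 0, 0, 0, 0, -0.095, -1, 0, 0, 0, 0, 0, -0.08, -1, 0, 0, 0, 0, 0, -0.02, -1, 0, 0, 0, 0, 0, -0.01, -1])

```text
t: 37.3
ee_pos: [450.2, -129.8, 9.0]
ee_rot: [[0.173, 0.985, -0.001], [0.985, -0.173, 0.0], [0.0, -0.001, -1.0]]
wrist_force: [0.3, 0.8, -0.2]
width: 0.998
gripper_force: 0.0
```

Call:
send_rows(series=[0, 0, 0, 0, 0, 0, -1, 0, 0, 0, 0, 0, 0, 1, 0, 0, 0, 0, 0, 0, 1, 0, 0, 0, 0, 0, 0, 1, 0, 0, 0, 0, 0, 0, 1, 0, 0, 0, 0, 0, 0, 1, 0, 0, 0, 0, 0, 0, 1, 0, 0, 0, 0, 0, 0, 1], force=50)

```text
t: 38.1
ee_pos: [451.4, -130.2, 11.2]
ee_rot: [[0.172, 0.985, 0.003], [0.985, -0.172, -0.001], [-0.0, 0.004, -1.0]]
wrist_force: [-0.4, 0.1, 5.3]
width: 0.648
gripper_force: 53.2
```

Call:
send_rows(series=[0, 0, 0, 0, 0, 0.07, 1, 0, 0, 0, 0, 0, 0.1, 1, 0, 0, 0, 0, 0, 0.1, 1, 0, 0, 0, 0, 0, 0.1, 1, 0, 0, 0, 0, 0, 0.1, 1, 0, 0, 0, 0, 0, 0.054, 1, 0, 0, 0, 0, 0, 0, 1, 0, 0, 0, 0, 0, 0, 1])

```text
t: 38.9
ee_pos: [449.8, -129.7, 271.9]
ee_rot: [[0.172, 0.985, 0.001], [0.985, -0.172, -0.0], [-0.0, 0.001, -1.0]]
wrist_force: [0.5, 0.3, -1.2]
width: 0.644
gripper_force: 54.0
```

Call:
send_rows(series=[0, 0, -0.0047, 0.045, 0.0213, 0, 1, 0, 0, -0.0047, 0.045, 0.0213, 0, 1, 0, 0, -0.0047, 0.045, 0.0213, 0, 1, 0, 0, -0.0047, 0.045, 0.0213, 0, 1, 0, 0, -0.0047, 0.045, 0.0213, 0, 1, 0, 0, -0.0047, 0.045, 0.0213, 0, 1, 0, 0, -0.0047, 0.045, 0.0213, 0, 1, 0, 0, -0.0047, 0.045, 0.0213, 0, 1])

```text
t: 39.7
ee_pos: [630.0, -44.0, 268.8]
ee_rot: [[0.201, 0.98, -0.005], [0.98, -0.201, 0.0], [-0.001, -0.005, -1.0]]
wrist_force: [0.7, -0.4, -1.6]
width: 0.649
gripper_force: 53.8
```

Call:
send_rows(series=[0, 0, 0, 0, 0, 0, 1, 0, 0, 0, 0, 0, 0, 1, 0, 0, 0, 0, 0, 0, 1, 0, 0, 0, 0, 0, 0, 1, 0, 0, 0, 0, 0, 0, 1, 0, 0, 0, 0, 0, 0, 1, 0, 0, 0, 0, 0, 0, 1, 0, 0, 0, 0, 0, 0, 1])

```text
t: 40.5
ee_pos: [630.2, -44.7, 271.7]
ee_rot: [[0.201, 0.98, 0.0], [0.98, -0.201, -0.0], [0.0, 0.0, -1.0]]
wrist_force: [0.7, -0.1, -1.6]
width: 0.646
gripper_force: 53.9
```

Call:
send_rows(series=[0, 0, 0, 0.001, 0, -0.02, 1, 0, 0, 0, 0, 0, -0.02, 1, 0, 0, 0, 0, 0, -0.006, 1, 0, 0, 0, 0, 0, -0.006, 1, 0, 0, 0, 0, 0, -0.006, 1, 0, 0, 0, 0, 0, -0.006, 1, 0, 0, 0, 0, 0, -0.006, 1, 0, 0, 0, 0, 0, 0, 1])

```text
t: 41.3
ee_pos: [630.6, -44.6, 236.1]
ee_rot: [[0.201, 0.98, -0.001], [0.98, -0.201, 0.0], [-0.0, -0.001, -1.0]]
wrist_force: [0.2, 0.7, -0.8]
width: 0.646
gripper_force: 53.9
```

Call:
send_rows(series=[0, 0, 0, 0, 0, -0.002, 1, 0, 0, 0, 0, 0, -0.001, 1, 0, 0, 0, 0, 0, -0.001, 1, 0, 0, 0, 0, 0, 0, 1, 0, 0, 0, 0, 0, 0, 1, 0, 0, 0, 0, 0, 0, 1, 0, 0, 0, 0, 0, 0, 1, 0, 0, 0, 0, 0, 0, 1])

```text
t: 42.1
ee_pos: [631.0, -44.6, 235.3]
ee_rot: [[0.201, 0.98, 0.001], [0.98, -0.201, -0.0], [0.0, 0.001, -1.0]]
wrist_force: [-0.4, -0.1, 5.2]
width: 0.643
gripper_force: 54.5
```

Call:
send_rows(series=[0, 0, -0.14, 0, 0, 0, 1, 0, 0, -0.14, 0, 0, 0, 1, 0, 0, -0.14, 0, 0, 0, 1, 0, 0, -0.14, 0, 0, 0, 1, 0, 0, -0.14, 0, 0, 0, 1, 0, 0, -0.14, 0, 0, 0, 1, 0, 0, -0.14, 0, 0, 0, 1, 0, 0, -0.14, 0, 0, 0, 1])

```text
t: 42.9
ee_pos: [631.7, -44.7, 235.3]
ee_rot: [[0.885, 0.466, 0.003], [0.466, -0.885, -0.001], [0.002, 0.002, -1.0]]
wrist_force: [1.8, 0.5, 5.0]
width: 0.649
gripper_force: 54.5
```

Call:
send_rows(series=[0, 0, -0.14, 0, 0, 0, 1, 0, 0, -0.14, 0, 0, 0, 1, 0, 0, -0.14, 0, 0, 0, 1, 0, 0, -0.14, 0, 0, 0, 1, 0, 0, -0.14, 0, 0, 0, 1, 0, 0, -0.14, 0, 0, 0, 1, 0, 0, -0.05, 0, 0, 0, 1, 0, 0, 0, 0, 0, 0, 1])

```text
t: 43.7
ee_pos: [631.6, -44.9, 235.3]
ee_rot: [[0.978, -0.208, 0.003], [-0.208, -0.978, -0.001], [0.003, 0.0, -1.0]]
wrist_force: [1.7, -0.0, 5.2]
width: 0.645
gripper_force: 54.6
```

Call:
send_rows(series=[0, 0, 0, 0, 0, 0, -1, 0, 0, 0, 0, 0, 0, -1, 0, 0, 0, 0, 0, 0, -1, 0, 0, 0, 0, 0, 0, -1, 0, 0, 0, 0, 0, 0.04, -1, 0, 0, 0, 0, 0, 0.08, -1, 0, 0, 0, 0, 0, 0.06, -1, 0, 0, 0, 0, 0, 0, -1])

```text
t: 44.5
ee_pos: [632.5, -44.7, 329.7]
ee_rot: [[0.978, -0.208, 0.01], [-0.208, -0.978, -0.001], [0.01, -0.001, -1.0]]
wrist_force: [0.2, -0.6, 0.4]
width: 0.999
gripper_force: 0.0
```

```bash
python3 - <<'E'
from h import *
c=camera('scene');s=sense();print(s['ee_pos'],s['ee_rot'][:,0])
cv2.imwrite('pics/s7c.png',cv2.resize(c['color'][60:240,140:340,::-1],None,fx=3,fy=3))
E
```

```text
[631.54456145 -44.63565718 326.87086282] [ 0.97810105 -0.20807433  0.00483801]
```

View pics/s7c.png

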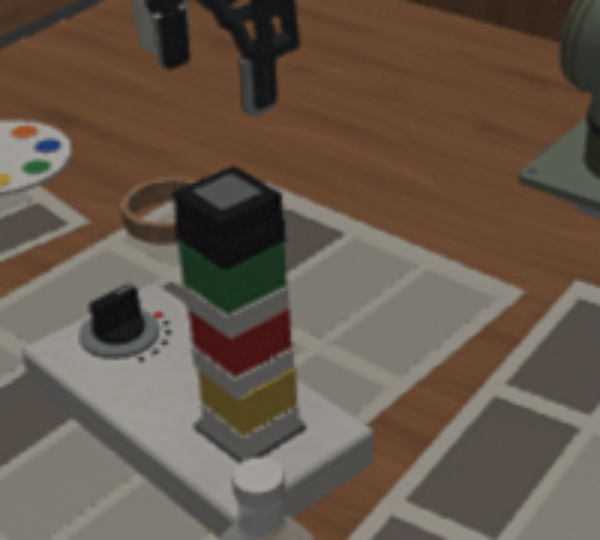

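The crop shows the full tower: yellow, red, green, and the lid on top at (232,215). The knob is at (118,320) and still at off. Next I need the knob's heights and a check of the tower.

```bash
python3 - <<'E'
from h import *
for n in('top','scene'):
    c=camera(n);W=cloud(c);z=W[...,2];x,y=W[...,0],W[...,1];g=c['color'].max(-1)
    m=(np.hypot(x-598.3,y+220)<40)&(g<70)
    print(n,np.histogram(z[m],bins=np.arange(40,96,4)))
    a=m&(z>70)&(z<95);print(rect(c,a,86),np.median(W[a],axis=0))
    b=(abs(x-630)<40)&(abs(y+44)<40)&(z>255)&(z<272);print('lid',b.sum(),np.median(z[b]) if b.sum() else 0)
E
```

```text
top (array([ 0,  0, 18, 55, 33,  6,  3,  6,  3,  7, 35, 26,  2]), array([40, 44, 48, 52, 56, 60, 64, 68, 72, 76, 80, 84, 88, 92]))
([597.3, -217.9], [597.9, -218.1, 15.7, 46.0, 79.8]) [ 601.4399919  -218.78359428   82.86816589]
lid 138 262.61970717075485
scene (array([ 1, 11, 21, 56, 31, 22, 21, 21, 18, 22, 32, 32,  1]), array([40, 44, 48, 52, 56, 60, 64, 68, 72, 76, 80, 84, 88, 92]))
([606.3, -210.2], [605.7, -210.4, 30.4, 52.3, 83.0]) [ 602.07522694 -216.13357472   81.02199455]
lid 478 263.63665677921006
```

Call:
send_rows(series=[0, 0, 0.19, -0.004, -0.04, 0, -1, 0, 0, 0.19, -0.004, -0.04, 0, -1, 0, 0, 0.19, -0.004, -0.04, 0, -1, 0, 0, 0.19, -0.004, -0.04, 0, -1, 0, 0, 0.19, -0.004, -0.04, 0, -1, 0, 0, 0.19, -0.004, -0.04, 0, -1, 0, 0, 0.19, -0.004, -0.04, 0, -1, 0, 0, 0.19, -0.004, -0.04, 0, -1])

```text
t: 45.45
ee_pos: [614.0, -205.2, 322.2]
ee_rot: [[0.548, 0.836, -0.004], [0.836, -0.548, 0.001], [-0.001, -0.004, -1.0]]
wrist_force: [0.2, -1.3, -0.7]
width: 1.001
gripper_force: 0.0
```

Call:
send_rows(series=[0, 0, 0.19, 0, 0, 0, -1, 0, 0, 0.19, 0, 0, 0, -1, 0, 0, 0.19, 0, 0, 0, -1, 0, 0, 0.19, 0, 0, 0, -1, 0, 0, 0.19, 0, 0, 0, -1, 0, 0, 0.19, 0, 0, 0, -1, 0, 0, 0.19, 0, 0, 0, -1, 0, 0, 0.19, 0, 0, 0, -1])

```text
t: 46.25
ee_pos: [614.1, -204.4, 322.2]
ee_rot: [[-0.576, 0.818, -0.004], [0.818, 0.576, 0.001], [0.003, -0.002, -1.0]]
wrist_force: [1.1, -0.8, -0.0]
width: 0.996
gripper_force: 0.0
```

Call:
send_rows(series=[0, 0, 0.19, 0, 0, 0, -1, 0, 0, 0.19, 0, 0, 0, -1, 0, 0, 0.19, 0, 0, 0, -1, 0, 0, 0.19, 0, 0, 0, -1, 0, 0, 0.19, 0, 0, 0, -1, 0, 0, 0, 0, 0, 0, -1, 0, 0, 0, 0, 0, 0, -1, 0, 0, 0, 0, 0, 0, -1])

```text
t: 47.05
ee_pos: [614.6, -204.5, 323.7]
ee_rot: [[-0.976, 0.218, -0.001], [0.218, 0.976, 0.001], [0.001, 0.0, -1.0]]
wrist_force: [-0.5, 0.4, -0.1]
width: 1.003
gripper_force: 0.0
```

```bash
python3 - <<'E'
from h import *
s=sense();print(s['ee_pos'],s['ee_rot'][:,0],np.degrees(np.arctan2(s['ee_rot'][1,0],s['ee_rot'][0,0])),s['q'])
E
```

```text
[ 614.56008306 -204.52163391  323.74222481] [-0.97597635  0.21787182  0.00142918] 167.41592144105704 [-3.39067845e-01  4.03682028e-01  1.20864059e+00  9.58233162e-05
  1.53072095e+00 -1.69023428e+00]
```

Call:
send_rows(series=[0, 0, 0.058, -0.033, -0.0296, 0, -1, 0, 0, 0, 0, 0, -0.095, -1, 0, 0, 0, 0, 0, -0.095, -1, 0, 0, 0, 0, 0, -0.095, -1, 0, 0, 0, 0, 0, -0.095, -1, 0, 0, 0, 0, 0, -0.06, -1, 0, 0, 0, 0, 0, -0.04, -1, 0, 0, 0, 0, 0, -0.026, -1])

```text
t: 47.85
ee_pos: [597.3, -219.0, 69.3]
ee_rot: [[-0.985, 0.173, -0.003], [0.173, 0.985, 0.001], [0.003, 0.001, -1.0]]
wrist_force: [0.2, 0.4, 1.8]
width: 1.0
gripper_force: 0.0
```

Call:
send_rows(series=[0, 0, 0, 0, 0, 0, -1, 0, 0, 0, 0, 0, 0, -1, 0, 0, 0, 0, 0, 0, -1, 0, 0, 0, 0, 0, 0, -1, 0, 0, 0, 0, 0, 0, -1, 0, 0, 0, 0, 0, 0, -1, 0, 0, 0, 0, 0, 0, -1, 0, 0, 0, 0, 0, 0, -1])

```text
t: 48.65
ee_pos: [598.3, -219.4, 71.6]
ee_rot: [[-0.985, 0.171, 0.0], [0.171, 0.985, 0.0], [-0.0, 0.0, -1.0]]
wrist_force: [0.2, -0.2, 0.3]
width: 0.999
gripper_force: 0.0
```

Call:
send_rows(series=[0, 0, 0, 0, 0, -0.021, -1, 0, 0, 0, 0, 0, 0, 1, 0, 0, 0, 0, 0, 0, 1, 0, 0, 0, 0, 0, 0, 1, 0, 0, 0, 0, 0, 0, 1, 0, 0, 0, 0, 0, 0, 1, 0, 0, 0, 0, 0, 0, 1, 0, 0, 0, 0, 0, 0, 1], force=40)

```text
t: 49.45
ee_pos: [598.1, -221.3, 61.5]
ee_rot: [[-0.985, 0.171, 0.0], [0.171, 0.985, -0.003], [-0.001, -0.003, -1.0]]
wrist_force: [-1.8, -6.1, 0.6]
width: 0.157
gripper_force: 43.9
```

Call:
send_rows(series=[0, 0, 0, 0, 0, 0, 1, 0, 0, 0, 0, 0, 0, 1, 0, 0, 0, 0, 0, 0, 1, 0, 0, 0, 0, 0, 0, 1, 0, 0, 0, 0, 0, 0, 1, 0, 0, 0, 0, 0, 0, 1, 0, 0, 0, 0, 0, 0, 1, 0, 0, 0, 0, 0, 0, 1])

```text
t: 50.25
ee_pos: [598.1, -221.3, 61.5]
ee_rot: [[-0.985, 0.171, 0.0], [0.171, 0.985, -0.003], [-0.001, -0.003, -1.0]]
wrist_force: [-1.6, -5.3, 0.9]
width: 0.153
gripper_force: 43.9
```

Call:
send_rows(series=[0, 0, 0, 0, -0.0038, 0, 1, 0, 0, 0, 0, 0, 0, 1, 0, 0, -0.1333, 0, 0, 0, 1, 0, 0, -0.1333, 0, 0, 0, 1, 0, 0, -0.1333, 0, 0, 0, 1, 0, 0, -0.1333, 0, 0, 0, 1, 0, 0, -0.1333, 0, 0, 0, 1, 0, 0, -0.1333, 0, 0, 0, 1])

```text
t: 51.05
ee_pos: [598.2, -221.4, 61.5]
ee_rot: [[-0.694, 0.72, 0.0], [0.72, 0.694, -0.0], [-0.0, -0.0, -1.0]]
wrist_force: [-1.6, -1.2, 3.0]
width: 0.157
gripper_force: 44.3
```

Call:
send_rows(series=[0, 0, -0.1333, 0, 0, 0, 1, 0, 0, -0.1333, 0, 0, 0, 1, 0, 0, -0.1333, 0, 0, 0, 1, 0, 0, -0.1333, 0, 0, 0, 1, 0, 0, 0, 0, 0, 0, 1, 0, 0, 0, 0, 0, 0, 1, 0, 0, 0, 0, 0, 0, 1, 0, 0, 0, 0, 0, 0, 1])

```text
t: 51.85
ee_pos: [598.2, -221.4, 61.5]
ee_rot: [[-0.346, 0.938, 0.0], [0.938, 0.346, -0.0], [-0.0, 0.0, -1.0]]
wrist_force: [-3.2, -1.5, 5.7]
width: 0.152
gripper_force: 44.5
```

Call:
send_rows(series=[0, 0, 0, 0, 0, 0, -1, 0, 0, 0, 0, 0, 0, -1, 0, 0, 0, 0, 0, 0, -1, 0, 0, 0, 0, 0, 0, -1, 0, 0, 0, 0, 0, 0, -1, 0, 0, 0, 0, 0, 0, -1, 0, 0, 0, 0, 0, 0.03, -1, 0, 0, 0, 0, 0, 0.06, -1])

```text
t: 52.65
ee_pos: [596.6, -220.6, 104.0]
ee_rot: [[-0.345, 0.939, -0.006], [0.939, 0.345, 0.002], [0.004, -0.004, -1.0]]
wrist_force: [0.3, -0.2, 0.3]
width: 0.996
gripper_force: 0.0
```

Call:
send_rows(series=[0, 0, 0, 0, 0, 0.09, -1, 0, 0, 0, 0, 0, 0.09, -1, 0, 0, 0, -0.08, -0.06, 0, -1, 0, 0, 0, -0.08, -0.06, 0, -1, 0, 0, 0, -0.08, -0.06, 0, -1, 0, 0, 0, -0.08, -0.06, 0, -1, 0, 0, 0, 0, 0, 0, -1, 0, 0, 0, 0, 0, 0, -1])

```text
t: 53.45
ee_pos: [437.7, -341.9, 196.4]
ee_rot: [[-0.342, 0.94, 0.001], [0.94, 0.342, 0.0], [-0.0, 0.001, -1.0]]
wrist_force: [-0.2, -0.3, 0.3]
width: 1.001
gripper_force: 0.0
```

```bash
python3 - <<'E'
from h import *
c=camera('top');W=cloud(c);z=W[...,2];x,y=W[...,0],W[...,1]
a=(np.hypot(x-598.3,y+220)<40)&(c['color'].max(-1)<70)&(z>72)&(z<95);print(rect(c,a,86))
e,V=np.linalg.eigh(np.cov(W[a][:,:2].T));print('bar dir',np.degrees(np.arctan2(V[1,1],V[0,1])))
cv2.imwrite('pics/t8c.png',cv2.resize(c['color'][100:290,130:420,::-1],None,fx=2.5,fy=2.5))
d=camera('scene');cv2.imwrite('pics/s8c.png',cv2.resize(d['color'][60:330,100:400,::-1],None,fx=2,fy=2))
W=cloud(d);z=W[...,2];b=(abs(W[...,0]-630)<40)&(abs(W[...,1]+44)<40)&(z>255)&(z<272);print('lid',np.median(z[b]))
E
```

```text
([597.8, -218.2], [598.0, -218.3, 13.8, 47.1, 20.3])
bar dir 110.6480382712262
lid 263.5529525495357
```

View pics/t8c.png

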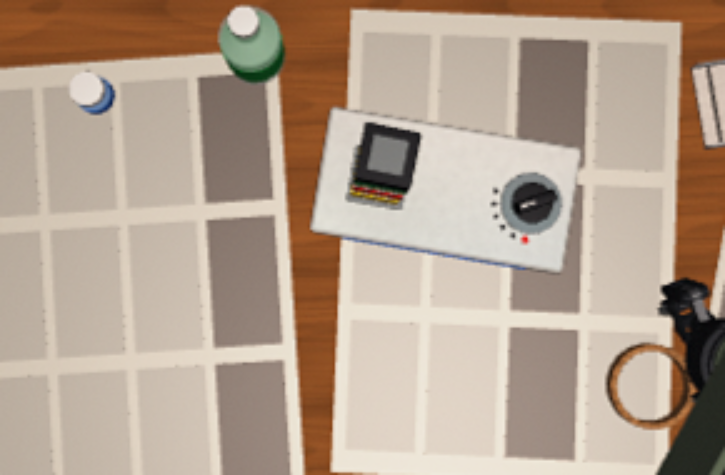

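View pics/s8c.png

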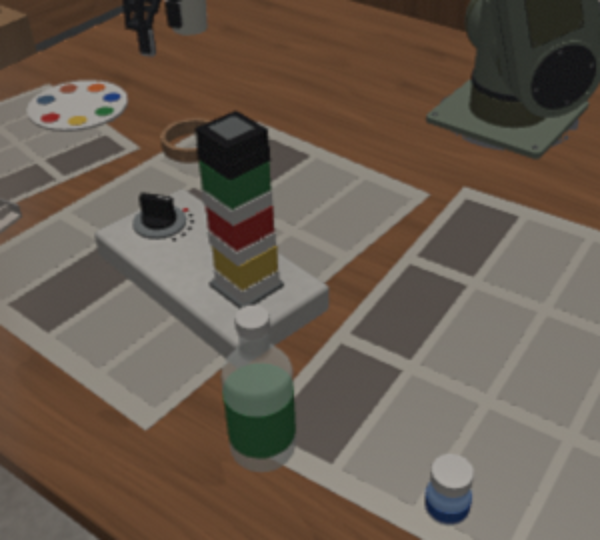

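The top crop shows the knob bar at (535,203), turned 60° clockwise from the red off mark, which is three clicks. The scene crop shows the full tower at (240,210), with the bottle, pot and tape where they were. Handing in.

```bash
python3 -c "
from workcell import sign_off
print(sign_off())"
```

```text
the job is handed in; nothing more can be done
None
```

I handed the job in at about 54 s on the robot's clock: the yellow, red and green jars are locked on the stud in that order from the bottom, the black lid is locked on top, and the knob is three clicks clockwise. There was no blue jar today, and the tape, bottle and paint pot were left alone.

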